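Refill the nutmeg jar, then hold the spice chest's lid for the cook

ROBOT

A 6-joint arm with a two-finger parallel gripper is mounted at the origin on the work surface. World frame = base frame: x ahead of the robot, y to its left, z up, the work surface at z = 0. Lengths are in m, angles in rad, forces in N, time in s.
With the tool pointing down it reaches from about 0.375 to 0.975 m from the base axis. Payload 3.8 kg.
Tool frame: the origin (TCP) lies midway between the tips of the shut fingers; the grasp point (between the pads) lies arm.grip_point_offset behind it (arm.grip_point_offset is the distance from the TCP to the grasp point, in m); z points along the fingers, y is the line along which they close (so a half turn about z gives the same grasp; the last joint's range is limited). The gripper opens to 88 mm and grips with 3 to 60 N. Pads are 18 mm wide; open, the fingers measure 123 mm over their backs; the gripper's body (75 mm by 187 mm) begins 45 mm behind the grasp point.
Start: joints at [-0.037, 0.264, 1.604, -0, 1.274, -0.037], TCP at [0.675, -0, 0.239] pointing down, gripper open.
Joint ranges: [-2.63, 2.63], [-0.94, 2.18], [0.31, 2.57], [-1.31, 4.45], [0, 2.66], [-2.55, 2.55]. Speed limits (rad/s): [2.57, 2.57, 3.14, 3.14, 3.14, 3.14].

INTERFACE

Orientations are given as [roll, pitch, yaw] about the fixed x, y, z axes, in that order (R = Rz(yaw) Ry(pitch) Rx(roll)).
In Python, from rig import arm gives the robot as it stands. The module is installed in compiled form; this text tells all that it offers.
- The arm moves only by the tool arm_command, never from a script. Its arguments are lists of equal length, an entry for each row: "offset": the shift along the tool's x, y, z in cm, a list of three; "spin": the turn about the tool's z in rad. In form: {"offset": [[dx, dy, dz], ...], "spin": [spin, ...]}. A call has 1 to 20 rows; each row is the pose to reach, as a shift and turn from the pose commanded when the call began, along the tool's axes at that moment; what a row does not reach only later rows make up. A row lasts 1/8 s, in which the tool goes at most 62.5 mm and 10.7 degrees, less where a joint would pass 70% of its speed; a pose out of reach is approached as far as the arm can. A call with a gripper value outside its range is refused whole. "hand" is the gripper command: -1 is shut, 1 is fully open, values between are in proportion, set as the call begins (left out, the last holds). The fingers move at their own pace and stop on an object; "newtons" is the grip in N (left out, the last holds). Time passes only in rows, so rows that repeat a pose let the fingers close. It gives the time, the measured TCP pose, the force, the opening and the grip force at its end, in the units of the state.
- arm.get_state(): the state, without advancing time (a new reading comes with each control period).
- arm.grab_frame(name): name is "scene" or "side" or "wrist"; returns a dict with "image" (384x512x3 uint8, red, green, blue), "depth" (384x512 float32, m along the optical axis (not along the pixel's ray), 0 where there is no reading), "K" (3x3 intrinsics, pixels), "extrinsics" (4x4, takes a point from world to camera coordinates); the wrist camera has in their place "mount" (4x4, takes a point from camera to tool coordinates, whose origin is the TCP and whose axes are the flange's). Camera axes: x right, y up, looking along -z (the intrinsics and any distortion apply to the point x, -y, -z); pixel columns grow to the right and rows downward; lengths in m; the calibration is good to about 2 mm. A picture is of the moment at which its call begins: read the wrist's pose just before it.
- arm.close_job(): hands the job in; it is judged then, once.
The state is a dict: "clock": time; "q": joint angles; "joint_velocities": joint speeds; "joint_torque": joint torques, N m; "tcp_pos": TCP position; "orientation": TCP orientation; "force": force on the tool from outside, world axes, zero at the start; "ft_torque": the same for the moment, N m; "opening": finger opening in m; "grasp_force": force on a finger pad.
Only numpy, scipy, OpenCV 4.12 (cv2) and the standard library are available. Lean on these libraries where they do the work, as an engineer would, in place of code of your own. Each camera call takes 0.05 s, during which the arm holds its last target. There are 200 camera calls.

TASK

Tip all five nutmegs from the scoop through the orange funnel into the glass jar, leave the jar standing with the funnel in it, and lay the scoop back flat on the counter. Then raise the spice chest's hinged, brass-handled lid to about 60 degrees from closed and keep holding it there, still, so that I can put the jar away in the free bay; it falls shut if let go, so finish while holding it. Leave the kadai, the colander and the rolling pin where they are.

Things in the scene. Friction and masses are not known exactly. Their poses are not given: they have to be found in the camera images.
- scoop: Loose steel scoop, 0.17 kg, with five nutmegs. Origin: underside of the flat floor's centre, z up; open front to its -x, handle to +x. Floor flat and 3 mm thick for x -36..36 mm, then rising 15 degrees to the lip; 74 mm wide inside, walls 42 mm high, 27 at the lip, back wall at x 36. Carried level the nutmegs stay in; tipped front-down 40 to 55 degrees they roll out over the lip.
- scoop_grip (a point): Middle of the scoop's handle, at (105, 0, 48) mm in the scoop's frame; the handle is a bar 105 mm long, 18 mm wide (along the scoop's y), 16 mm high, rising 5 degrees to the rear, free air under it. Axes as the scoop's.
- scoop_lip (a point): Middle of the scoop's pouring lip, 74 mm wide, at (-84, 0, 16) mm in the scoop's frame. Axes as the scoop's.
- nutmeg1: Nutmeg: brown egg-shaped piece 26 mm long (its x), 20 mm thick, 10 g, origin at its centre, starting in the scoop.
- nutmeg2: Nutmeg: brown egg-shaped piece 26 mm long (its x), 20 mm thick, 10 g, origin at its centre, starting in the scoop.
- nutmeg3: Nutmeg: brown egg-shaped piece 26 mm long (its x), 20 mm thick, 10 g, origin at its centre, starting in the scoop.
- nutmeg4: Nutmeg: brown egg-shaped piece 26 mm long (its x), 20 mm thick, 10 g, origin at its centre, starting in the scoop.
- nutmeg5: Nutmeg: brown egg-shaped piece 26 mm long (its x), 20 mm thick, 10 g, origin at its centre, starting in the scoop.
- jar: Open glass jar standing loose on the counter, 0.32 kg: 72 mm outside diameter, 64 mm inside, 110 mm tall, bottom 6 mm thick. Origin: centre of its underside, z up.
- funnel: Orange wide-mouth funnel, 0.08 kg, standing loose in the jar: its 54 mm stem (bore 49 mm) reaches 28 mm down inside the jar and its flat 82 mm shoulder rests on the jar's rim. Origin: centre of the shoulder's underside (in the plane of the jar's rim), z up.
- funnel_mouth (a point): Centre of the funnel's mouth, 56 mm above its shoulder, about 166 mm above the counter; mouth 131 mm wide inside, narrowing as a cone of about 45 degrees to the stem.
- chest: Wooden spice chest, fixed, 190 mm (its x) by 280 mm (y), 128 mm high without the lid; five capped jars inside, the bay at its +x, +y corner free. Origin: centre of its underside, z up. The lid is hinged along the top of the -x wall (the robot's side); its free edge and brass bar are at the +x side.
- lid_angle (a joint): Angle of the chest's lid in rad: 0 shut, growing as the free (+x) edge is raised, up to a stop at 1.9; 60 degrees = 1.047. The hinge is free: below 90 degrees the lid falls shut when let go.
- lid_hinge (a point): Middle of the hinge line, at (-95, 0, 128) mm in the chest's frame; the hinge line runs along its y. Axes as the chest's.
- lid: The lid: dark wood frame 194 mm by 284 mm, 14 mm thick, with a glass pane and the brass bar, 0.35 to 0.55 kg. Origin on the hinge line, x along the lid to its free edge, y along the hinge, z out of the lid's upper face (up when shut); it turns with the lid.
- lid_bar (a point): Middle of the round brass bar on the lid's upper face, at (172, 0, 50) mm in the lid's frame. Bar 10 mm thick, along the lid's y, 80 mm clear between its two legs, 31 mm of air under it: can be pinched from above across its length and turns in the fingers as the lid swings. Axes as the lid's.
- kadai: Steel kadai with copper bottom, 190 mm wide, 244 mm over its loop handles, 68 mm high; bystander. Origin: centre of its underside.
- colander: Blue plastic colander, 196 mm wide, 242 mm over its ears, 88 mm high; bystander. Origin: centre of its underside.
- rolling_pin: Wooden rolling pin, 320 mm long (its x), 44 mm thick; bystander. Origin: on the counter under its middle.
Things that resemble listed ones, but are neither listed nor needed, are in the scene too. Of the things that look like the jar, the middle-sized one is meant.

How it is judged:
By the outcome, as a careful person would: the job done as asked, in the order asked, and still so for the second after the job is handed in, while the arm keeps its last pose, push and grip.
It also fails if it takes over 70 s, if anything falls off the work surface, if the arm or the gripper's body presses on something with over 40 N, if the wrist force passes 120 N, or if a joint passes its speed limit or range.

## Working session

There is one attempt and no reset: what is moved stays moved. The work goes in short steps, Python scripts to look and compute and a tool call to move; the robot and the scene stay as the last step left them, time stands still between calls to the robot, and variables do not carry over. Pictures are saved under pics/ and viewed, at most 10 in all, crops included, and the job is handed in when it is done.

Besides the shell and the picture viewer there is one more tool, called after "Emit:" by a JSON object that holds its "fn" and its "kwargs". arm_command: Moves the arm, as the interface text tells. Its arguments: {"type":"object","properties":{"offset":{"type":"array","items":{"type":"array","items":{"type":"number"}}},"spin":{"type":"array","items":{"type":"number"}},"hand":{"type":"number"},"newtons":{"type":"number"}},"required":["offset","spin"]}

```bash
mkdir -p pics; cat > h.py <<'E'
import numpy as np, cv2
from rig import arm
from scipy.spatial.transform import Rotation as R
def cloud(f,T=None):
    d=f["depth"];K=f["K"];v,u=np.mgrid[:384,:512]
    p=np.stack([(u-K[0,2])/K[0,0]*d,-(v-K[1,2])/K[1,1]*d,-d],-1)
    M=np.linalg.inv(f["extrinsics"]) if T is None else T@f["mount"]
    return p@M[:3,:3].T+M[:3,3]
def tool(s):
    T=np.eye(4);T[:3,:3]=R.from_euler('xyz',s["orientation"]).as_matrix();T[:3,3]=s["tcp_pos"];return T
E
python3 - <<'E'
from h import *
s=arm.get_state();print({k:np.round(v,3) for k,v in s.items()},arm.grip_point_offset)
for n in("scene","side","wrist"):
    f=arm.grab_frame(n);np.savez(n+".npz",**f)
    cv2.imwrite(f"pics/{n}0.png",f["image"][...,::-1])
    print(n,np.round(f["K"],1).tolist(),np.round(f.get("extrinsics",f.get("mount")),3).tolist())
a=[cv2.imread(f"pics/{n}0.png") for n in("scene","side")]
E
```

```text
{'clock': np.float64(0.0), 'q': array([-0.037,  0.265,  1.605, -0.   ,  1.274, -0.037]), 'joint_velocities': array([ 0.   , -0.001, -0.002, -0.   ,  0.   , -0.001]), 'joint_torque': array([-1.0000e-03, -5.0211e+01, -3.5687e+01,  7.3000e-02,  2.9000e-02,
       -0.0000e+00]), 'tcp_pos': array([0.674, 0.   , 0.237]), 'orientation': array([-3.139, -0.   ,  1.571]), 'force': array([ 0.017, -0.398, -0.154]), 'ft_torque': array([-0.012, -0.058,  0.034]), 'grasp_force': np.float64(0.0), 'opening': np.float64(0.088)} 0.0187
scene [[367.1, 0.0, 258.7], [0.0, 367.1, 192.3], [0.0, 0.0, 1.0]] [[-0.047, 0.999, -0.021, 0.013], [-0.534, -0.007, 0.845, 0.177], [0.844, 0.051, 0.534, -1.55], [0.0, 0.0, 0.0, 1.0]]
side [[386.6, 0.0, 254.2], [0.0, 386.6, 190.9], [0.0, 0.0, 1.0]] [[-0.881, -0.473, 0.007, 0.51], [0.311, -0.568, 0.762, -0.252], [-0.356, 0.673, 0.648, -1.168], [0.0, 0.0, 0.0, 1.0]]
wrist [[266.1, 0.0, 255.1], [0.0, 266.1, 195.2], [0.0, 0.0, 1.0]] [[-0.0, 0.962, 0.274, 0.072], [1.0, -0.0, 0.001, -0.0], [0.001, 0.274, -0.962, -0.146], [0.0, 0.0, 0.0, 1.0]]
```

View pics/scene0.png

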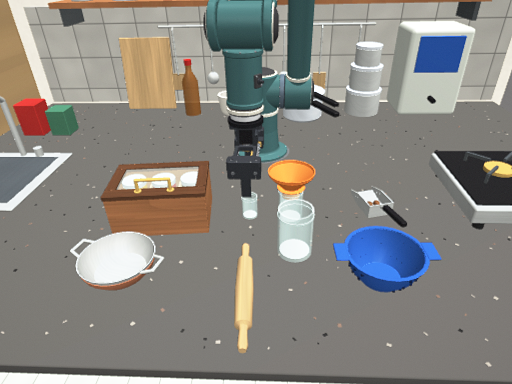

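View pics/side0.png

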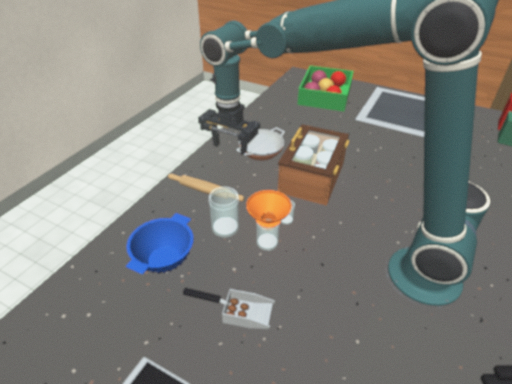

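Scene view: the chest is at (162,195), with the kadai at (117,258), the rolling pin at (244,297) and the colander at (385,258). The scoop's pan is at (373,202) and its black handle at (395,214).

There are three jar-like glasses: small (250,206), large (295,230) and one under the funnel at about (290,195). The funnel (291,175) stands in the last one, which also looks middle-sized. I'll confirm that in a crop.

```bash
python3 - <<'E'
from h import *
F={n:dict(np.load(n+".npz")) for n in("scene","side")}
s,d=F["scene"],F["side"]
a=cv2.resize(s["image"][150:260,230:410,::-1],None,fx=4,fy=4,interpolation=2)[:, :720]
b=cv2.resize(d["image"][175:340,170:320,::-1],None,fx=2.6,fy=2.6,interpolation=2)
cv2.imwrite("pics/cropa.png",cv2.resize(a,None,fx=.55,fy=.55)); A=cv2.imread("pics/cropa.png")
h=max(A.shape[0],b.shape[0]);C=np.zeros((h,A.shape[1]+b.shape[1],3),np.uint8);C[:A.shape[0],:A.shape[1]]=A;C[:b.shape[0],A.shape[1]:]=b
cv2.imwrite("pics/crops.png",C);print(C.shape)
for n in F:
    f=F[n];P=cloud(f);hsv=cv2.cvtColor(f["image"],cv2.COLOR_RGB2HSV);ok=f["depth"]>0
    H,S,V=[hsv[...,i].astype(int) for i in range(3)]
    def pr(name,m):
        q=P[m&ok]; v,u=np.nonzero(m)
        if len(q): print(n,name,len(q),"px",u.mean().round(),v.mean().round(),"med",np.median(q,0).round(3),"p2",np.percentile(q,2,0).round(3),"p98",np.percentile(q,98,0).round(3))
    ws=(P[...,0]>.3)&(P[...,0]<1.05)&(abs(P[...,1])<.6)&(P[...,2]>.01)
    org=(H>6)&(H<18)&(S>200)&(V>180)&ws
    pr("orange",org)
    t=org&(P[...,2]>.155); pr("orange rim",t)
    v,u=np.mgrid[:384,:512]
    box=(u>370)&(u<410)&(v>185)&(v<230) if n=="scene" else (u>175)&(u<235)&(v>280)&(v<310)
    blk=(V<50)&box&(P[...,2]>.02); pr("handle",blk)
    q=P[blk&ok][:,:2]; c=q.mean(0);w=np.linalg.svd(q-c)[2][0];t=(q-c)@w
    print("handle c",c.round(3),"dir",w.round(3),np.degrees(np.arctan2(w[1],w[0])).round(1),"ext",t.min().round(3),t.max().round(3))
    gold=(H>15)&(H<30)&(S>120)&(P[...,1]<-.1)&(P[...,2]>.15)&(P[...,2]<.22)&ws
    pr("brass",gold)
    lidm=(P[...,2]>.125)&(P[...,2]<.155)&(P[...,1]<-.1)&ws; pr("lidtop",lidm)
    q=P[lidm&ok][:,:2].astype(np.float32); print(cv2.minAreaRect(q))
E
```

```text
(429, 786, 3)
scene orange 9 px 298.0 170.0 med [0.438 0.14  0.164] p2 [0.415 0.054 0.16 ] p98 [0.529 0.159 0.166]
scene orange rim 9 px 298.0 170.0 med [0.438 0.14  0.164] p2 [0.415 0.054 0.16 ] p98 [0.529 0.159 0.166]
scene handle 165 px 395.0 216.0 med [0.54  0.402 0.054] p2 [0.486 0.383 0.045] p98 [0.579 0.42  0.06 ]
handle c [0.537 0.401] dir [0.957 0.289] 16.8 ext -0.057 0.045
scene brass 122 px 152.0 181.0 med [ 0.556 -0.274  0.18 ] p2 [ 0.549 -0.321  0.151] p98 [ 0.564 -0.228  0.185]
scene lidtop 3448 px 157.0 182.0 med [ 0.501 -0.282  0.14 ] p2 [ 0.387 -0.418  0.128] p98 [ 0.585 -0.145  0.145]
((0.4804174304008484, -0.28461748361587524), (0.20005010068416595, 0.2849831283092499), 5.5326008796691895)
side handle 18 px 199.0 295.0 med [0.524 0.411 0.053] p2 [0.49  0.398 0.045] p98 [0.564 0.42  0.06 ]
handle c [0.529 0.41 ] dir [-0.963 -0.271] -164.3 ext -0.037 0.042
side brass 63 px 296.0 136.0 med [ 0.547 -0.262  0.179] p2 [ 0.54  -0.323  0.151] p98 [ 0.555 -0.225  0.185]
side lidtop 2425 px 315.0 151.0 med [ 0.466 -0.259  0.139] p2 [ 0.371 -0.418  0.129] p98 [ 0.561 -0.139  0.145]
((0.4709469676017761, -0.28578922152519226), (0.20295575261116028, 0.29514172673225403), 5.933614730834961)
```

View pics/crops.png

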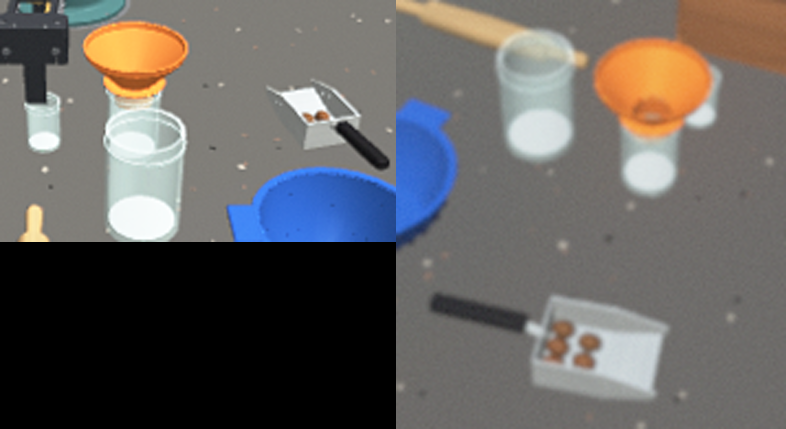

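The crop confirms it: of the three glasses (small (250,206), large (295,230), funnel's (290,195)), the one holding the funnel is middle-sized, so that is the jar. All five nutmegs are in the scoop's rear, and its handle points to about +16.5° in the world frame. I'll move over the handle now.

Emit:
{"fn": "arm_command", "kwargs": {"offset": [[4,-1.4,0],[8,-2.8,0],[12,-4.2,0],[16,-5.6,0],[20,-7,0],[24,-8.4,0],[28,-9.8,0],[32,-11.2,0],[36,-12.6,0],[40,-14,0],[40,-14,0],[40,-14,0],[40,-14,0]], "spin": [-0.18,-0.36,-0.54,-0.72,-0.9,-1.08,-1.26,-1.44,-1.62,-1.8,-1.86,-1.86,-1.86], "hand": 1, "newtons": 60}}

```text
clock: 1.78
tcp_pos: [0.535, 0.3995, 0.2384]
orientation: [-3.141, -0.0, -2.854]
force: [0.2, -0.3, 0.5]
opening: 0.0883
grasp_force: 0.0
```

```bash
python3 - <<'E'
from h import *
s=arm.get_state();f=arm.grab_frame("wrist");T=tool(s)
print(s["tcp_pos"].round(4),s["orientation"].round(3),s["q"].round(2))
cv2.imwrite("pics/w1.png",f["image"][...,::-1])
P=cloud(f,T);ok=f["depth"]>0
V=cv2.cvtColor(f["image"],cv2.COLOR_RGB2HSV)[...,2]
m=ok&(V<60)&(P[...,2]>.035)&(P[...,2]<.065)&(abs(P[...,0]-.54)<.1)&(abs(P[...,1]-.4)<.06)
q=P[m];c=q[:,:2].mean(0);w=np.linalg.svd(q[:,:2]-c,full_matrices=False)[2][0];w*=np.sign(w[0]);t=(q[:,:2]-c)@w
e=np.percentile(t,[1,99]);mid=c+w*e.mean()
print(len(q),"handle mid",mid.round(4),"ang",np.arctan2(w[1],w[0]).round(4),"len",np.ptp(e).round(3),"z",np.percentile(q[:,2],[5,50,95]).round(3))
# funnel rim from scene and side
for n in("scene","side"):
    g=arm.grab_frame(n);Pg=cloud(g);hsv=cv2.cvtColor(g["image"],cv2.COLOR_RGB2HSV)
    mm=((hsv[...,0]>4)&(hsv[...,0]<22)&(hsv[...,1]>150)&(hsv[...,2]>120)).astype(np.uint8)
    x0,y0,x1,y1=(260,150,325,200) if n=="scene" else (235,180,300,235)
    k=np.zeros_like(mm);k[y0:y1,x0:x1]=1;mm&=k
    ql=Pg[(mm>0)&(g["depth"]>0)];print(n,len(ql),np.percentile(ql,[1,99],axis=0).round(3).tolist())
    ql=ql[ql[:,2]>.157]; print((cv2.minEnclosingCircle(ql[:,:2].astype(np.float32))) if len(ql) else None)
    # ray onto z=.166 for contour
    cs=max(cv2.findContours(mm,0,1)[0],key=cv2.contourArea)[:,0].astype(float)
    K=g["K"];M=np.linalg.inv(g["extrinsics"]);d=np.stack([(cs[:,0]-K[0,2])/K[0,0],-(cs[:,1]-K[1,2])/K[1,1],-np.ones(len(cs))],-1)@M[:3,:3].T
    X=M[:3,3]+d*((.166-M[2,3])/d[:,2])[:,None]
    print("plane circ",X[:,1].min().round(3),X[:,1].max().round(3),X[:,0].min().round(3),X[:,0].max().round(3))
E
```

```text
[0.535  0.3995 0.2384] [-3.141 -0.    -2.854] [ 0.6   0.25  1.62 -0.    1.27 -1.25]
59 handle mid [0.5467 0.4046] ang 0.3023 len 0.058 z [0.053 0.056 0.059]
scene 1134 [[0.41, 0.043, 0.111], [0.544, 0.169, 0.167]]
((0.47648459672927856, 0.10640265792608261), 0.0704023465514183)
plane circ 0.039 0.172 0.41 0.602
side 1184 [[0.417, 0.04, 0.085], [0.538, 0.172, 0.167]]
((0.4733946919441223, 0.10517199337482452), 0.06953797489404678)
plane circ 0.037 0.194 0.409 0.538
```

View pics/w1.png

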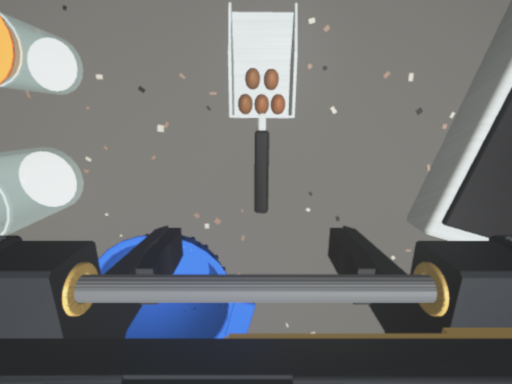

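Wrist view: the handle runs from (262,131) to (261,213), with the five nutmegs at the rear of the scoop. The colander's rim is at the lower left, (95–255, 235+). I'll ray-cast the handle and check clearance to the colander.

```bash
python3 - <<'E'
from h import *
s=arm.get_state();f=arm.grab_frame("wrist");T=tool(s);K=f["K"];M=T@f["mount"]
def ray(u,v,z):
    d=M[:3,:3]@np.array([(u-K[0,2])/K[0,0],-(v-K[1,2])/K[1,1],-1]);return (M[:3,3]+d*(z-M[2,3])/d[2])[:2]
V=f["image"].max(2);m=np.zeros((384,512),np.uint8);m[126:220,245:280]=V[126:220,245:280]<50
c=max(cv2.findContours(m,0,1)[0],key=cv2.contourArea);r=cv2.minAreaRect(c);print(r)
x,y,w,h=cv2.boundingRect(c)
yy=np.arange(y+3,y+h-3);cx=[np.nonzero(m[v])[0].mean() for v in yy]
A=np.polyfit(yy,cx,1);top=y;bot=y+h
a=ray(np.polyval(A,top),top,.05);b=ray(np.polyval(A,bot),bot,.058)
print("front",a.round(4),"rear",b.round(4),"len",np.linalg.norm(b-a).round(4),"mid",((a+b)/2).round(4),"ang",np.arctan2(*(b-a)[::-1]).round(4))
# scoop back wall outer bottom, walls: steel
for n in("scene","side"):
    g=arm.grab_frame(n);P=cloud(g);hsv=cv2.cvtColor(g["image"],cv2.COLOR_RGB2HSV)
    b_=(hsv[...,0]>105)&(hsv[...,0]<125)&(hsv[...,1]>150)&(P[...,2]>.075)&(P[...,0]>.5)&(P[...,2]<.1)&(P[...,1]>.1)&(g["depth"]>0)
    q=P[b_];print(n,len(q),np.percentile(q,[1,99],axis=0).round(3).tolist(),cv2.minEnclosingCircle(q[:,:2].astype(np.float32)))
E
```

```text
Traceback (most recent call last):
ValueError: max() iterable argument is empty
```

```bash
python3 - <<'E'
from h import *
s=arm.get_state();f=arm.grab_frame("wrist");T=tool(s);K=f["K"];M=T@f["mount"]
def ray(u,v,z):
    d=M[:3,:3]@np.array([(u-K[0,2])/K[0,0],-(v-K[1,2])/K[1,1],-1]);return (M[:3,3]+d*(z-M[2,3])/d[2])[:2]
V=f["image"].max(2);print(V[170,245:280:3])
sub=V[126:220,245:280]
th,_=cv2.threshold(sub.copy(),0,255,cv2.THRESH_OTSU);th=(int(V[170,262])+int(V[170,248]))/2;print(th)
m=np.zeros((384,512),np.uint8);m[126:220,245:280]=sub<th
c=max(cv2.findContours(m,0,1)[0],key=cv2.contourArea)
x,y,w,h=cv2.boundingRect(c);print(x,y,w,h)
yy=np.arange(y+3,y+h-3);cx=[np.nonzero(m[v])[0].mean() for v in yy]
A=np.polyfit(yy,cx,1);top=y;bot=y+h
a=ray(np.polyval(A,top),top,.05);b=ray(np.polyval(A,bot),bot,.058)
print("front",a.round(4),"rear",b.round(4),"len",np.linalg.norm(b-a).round(4),"mid",((a+b)/2).round(4),"ang",np.arctan2(*(b-a)[::-1]).round(4))
for n in("scene","side"):
    g=arm.grab_frame(n);P=cloud(g);hsv=cv2.cvtColor(g["image"],cv2.COLOR_RGB2HSV)
    b_=(hsv[...,0]>105)&(hsv[...,0]<125)&(hsv[...,1]>150)&(P[...,2]>.075)&(P[...,0]>.5)&(P[...,2]<.1)&(P[...,1]>.1)&(g["depth"]>0)
    q=P[b_];print(n,len(q),np.percentile(q,[1,99],axis=0).round(3).tolist(),cv2.minEnclosingCircle(q[:,:2].astype(np.float32)))
E
```

```text
[131 131 130 105  65  72  75  69 116 131 131 131]
102.5
254 130 15 83
front [0.4767 0.3922] rear [0.5772 0.4211] len 0.1046 mid [0.5269 0.4066] ang 0.2803
scene 1442 [[0.633, 0.206, 0.075], [0.822, 0.442, 0.09]] ((0.7270814776420593, 0.32402461767196655), 0.12227911502122879)
side 675 [[0.634, 0.218, 0.075], [0.816, 0.444, 0.091]] ((0.7234725952148438, 0.3277897238731384), 0.11952812969684601)
```

Emit:
{"fn": "arm_command", "kwargs": {"offset": [[0.6,0.9,4],[0.6,0.9,8],[0.6,0.9,12],[0.6,0.9,15],[0.6,0.9,18],[0.6,0.9,20],[0.6,0.9,20.9],[0.6,0.9,20.9],[0.6,0.9,20.9]], "spin": [0,0,0,0,0,0,0,0,0]}}

```text
clock: 3.25
tcp_pos: [0.5276, 0.4076, 0.0311]
orientation: [3.141, 0.002, -2.852]
force: [-0.2, 1.0, -0.0]
opening: 0.0884
grasp_force: 0.0
```

Emit:
{"fn": "arm_command", "kwargs": {"offset": [[0,0,0],[0,0,0],[0,0,0],[0,0,0],[0,0,0],[0,0,0],[0,0,0],[0,0,0]], "spin": [0,0,0,0,0,0,0,0], "hand": -1, "newtons": 60}}

```text
clock: 4.25
tcp_pos: [0.5267, 0.4068, 0.0297]
orientation: [-3.141, 0.0, -2.852]
force: [0.2, -0.8, -0.7]
opening: 0.0172
grasp_force: 60.0
```

Emit:
{"fn": "arm_command", "kwargs": {"offset": [[0,0,-0.1],[0,0,-0.4],[0,0,-0.8],[0,0,-1.2],[0,0,-1.6],[0,0,-2],[0,0,-2],[0,0,-2]], "spin": [0,0,0,0,0,0,0,0]}}

```text
clock: 5.25
tcp_pos: [0.5266, 0.4069, 0.0497]
orientation: [-3.142, -0.0, -2.852]
force: [-0.1, -0.6, -2.5]
opening: 0.0172
grasp_force: 60.0
```

```bash
python3 - <<'E'
from h import *
s=arm.get_state();print(s["force"].round(2),s["ft_torque"].round(3))
f=arm.grab_frame("wrist");g=arm.grab_frame("side")
C=np.hstack([f["image"][:260,150:400],cv2.resize(g["image"][230:360,140:290],None,fx=2,fy=2)])[...,::-1]
cv2.imwrite("pics/w2.png",C)
E
```

```text
[-0.11 -0.56 -2.54] [ 0.223 -0.277 -0.014]
```

View pics/w2.png

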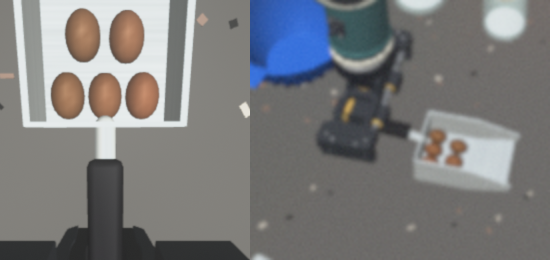

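The scoop is held level, with all five nutmegs sitting at its rear. Next I'll raise it and carry it gently to the pouring place, then tip it by easing the grip so it pivots in the fingers.

Emit:
{"fn": "arm_command", "kwargs": {"offset": [[0,0,-0.5],[0,0,-1.5],[0,0,-3.5],[0,0,-6],[0,0,-8.5],[0,0,-11],[0,0,-13.5],[0,0,-16],[0,0,-18.5],[0,0,-21],[0,0,-23.5],[0,0,-25.2],[0,0,-26.2],[0,0,-26.6],[0,0,-26.6],[0,0,-26.6]], "spin": [0,0,0,0,0,0,0,0,0,0,0,0,0,0,0,0]}}

```text
clock: 7.35
tcp_pos: [0.5263, 0.4067, 0.3144]
orientation: [-3.141, -0.002, -2.852]
force: [-0.2, 0.3, -2.5]
opening: 0.0171
grasp_force: 60.0
```

Emit:
{"fn": "arm_command", "kwargs": {"offset": [[0,-0.4,0],[-0.1,-1.2,0],[-0.2,-2.6,0],[-0.2,-4.6,0],[-0.3,-6.8,0],[-0.4,-9,0],[-0.5,-11.2,0],[-0.6,-13.4,0],[-0.7,-15.6,0],[-0.8,-17.8,0],[-0.9,-20,0],[-1,-22.2,0],[-1.1,-24.2,0],[-1.1,-25.8,0],[-1.2,-26.8,0],[-1.2,-27.3,0],[-1.2,-27.5,0],[-1.2,-27.5,0],[-1.2,-27.5,0]], "spin": [0,0,0,0,0,0,0,0,0,0,0,0,0,0,0,0,0,0,0]}}

```text
clock: 9.72
tcp_pos: [0.6164, 0.1472, 0.3157]
orientation: [3.141, -0.0, -2.852]
force: [-0.0, -0.2, -1.4]
opening: 0.0171
grasp_force: 60.0
```

```bash
cat >> h.py <<'E'
def tilt(show=None):
    s=arm.get_state();f=arm.grab_frame("wrist");P=cloud(f,np.eye(4))
    hsv=cv2.cvtColor(f["image"],cv2.COLOR_RGB2HSV)
    # black handle seen by the camera in front of the fingers + grey floor
    out={}
    m=(f["depth"]>0)&(abs(P[...,1])<.006)&(P[...,0]>.02)&(P[...,0]<.062)&(P[...,2]<.12)&(P[...,2]>-.06)
    q=P[m]; 
    if len(q)>20:
        for _ in range(3):
            p=np.polyfit(q[:,0],q[:,2],1);r=abs(np.polyval(p,q[:,0])-q[:,2]);q=q[r<=np.percentile(r,85)]
        out["handle"]=round(float(np.degrees(np.arctan(p[0])))+5,1)   # + is front-down vs level
    m=(f["depth"]>0)&(abs(P[...,1])<.034)&(P[...,0]>.08)&(P[...,0]<.14)&(hsv[...,1]<60)&(P[...,2]<.2)
    q=P[m]
    if len(q)>20:
        for _ in range(4):
            p=np.polyfit(q[:,0],q[:,2],1);r=abs(np.polyval(p,q[:,0])-q[:,2]);q=q[r<=np.percentile(r,80)]
        out["floor"]=round(float(np.degrees(np.arctan(p[0]))),1)
    br=((hsv[...,0]<14)&(hsv[...,1]>90)&(hsv[...,2]>60)&(f["depth"]>0)&(abs(P[...,1])<.045)&(P[...,2]<.25)&(P[...,0]>.03)).astype(np.uint8)
    br=cv2.erode(br,np.ones((3,3)));out["brown_px"]=int(br.sum())
    print(s["clock"],out,"F",s["force"].round(1),"M",s["ft_torque"].round(2))
    if show: cv2.imwrite(show,f["image"][...,::-1])
E
python3 -c "
from h import *
tilt();print(arm.get_state()['tcp_pos'])"
```

```text
9.725 {'handle': 17.4, 'floor': 1.7, 'brown_px': 4823} F [-0.  -0.2 -1.4] M [ 0.13 -0.22 -0.02]
[0.61646926 0.1472076  0.31573588]
```

Emit:
{"fn": "arm_command", "kwargs": {"offset": [[0,0,0],[0,0,0]], "spin": [0,0], "hand": -1, "newtons": 40}}

```text
clock: 10.02
tcp_pos: [0.6166, 0.1469, 0.3157]
orientation: [3.142, 0.0, -2.852]
force: [0.6, -0.1, -2.2]
opening: 0.0172
grasp_force: 40.0
```

```bash
python3 -c "
from h import *
tilt()"
```

```text
10.025 {'handle': 16.8, 'floor': 1.7, 'brown_px': 4755} F [ 0.6 -0.1 -2.2] M [ 0.15 -0.31 -0.01]
```

Emit:
{"fn": "arm_command", "kwargs": {"offset": [[0,0,0],[0,0,0]], "spin": [0,0], "newtons": 30}}

```text
clock: 10.32
tcp_pos: [0.6166, 0.1467, 0.3157]
orientation: [3.142, -0.0, -2.852]
force: [-0.7, -0.9, -2.7]
opening: 0.0178
grasp_force: 30.0
```

```bash
python3 -c "
from h import *
tilt()"
```

```text
10.325 {'handle': 17.0, 'floor': 1.8, 'brown_px': 4758} F [-0.7 -0.9 -2.7] M [ 0.17 -0.29  0.03]
```

Emit:
{"fn": "arm_command", "kwargs": {"offset": [[0,0,0],[0,0,0]], "spin": [0,0], "newtons": 24}}

```text
clock: 10.62
tcp_pos: [0.6166, 0.1467, 0.3157]
orientation: [3.142, -0.0, -2.852]
force: [0.1, -0.2, -2.2]
opening: 0.0173
grasp_force: 24.0
```

```bash
python3 -c "
from h import *
tilt()"
```

```text
10.625 {'handle': 42.4, 'floor': 15.4, 'brown_px': 2339} F [ 0.1 -0.2 -2.2] M [ 0.18 -0.21 -0.01]
```

Emit:
{"fn": "arm_command", "kwargs": {"offset": [[0,0,0]], "spin": [0], "newtons": 45}}

```text
clock: 10.8
tcp_pos: [0.6166, 0.1467, 0.3156]
orientation: [3.142, -0.0, -2.852]
force: [0.4, -0.7, -3.1]
opening: 0.0169
grasp_force: 45.0
```

```bash
python3 - <<'E'
from h import *
tilt()
f=arm.grab_frame("wrist");g=arm.grab_frame("side")
C=np.hstack([f["image"][:260,100:420],cv2.resize(g["image"][120:250,180:310],None,fx=2,fy=2)])[...,::-1]
cv2.imwrite("pics/w3.png",C)
E
```

```text
10.8 {'handle': 46.8, 'floor': 18.3, 'brown_px': 1682} F [ 0.4 -0.7 -3.1] M [ 0.16 -0.38  0.07]
```

View pics/w3.png

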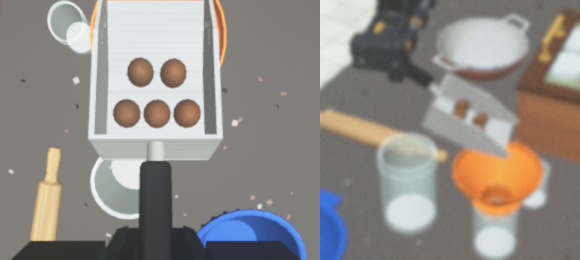

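The scoop is partly tipped with all five nutmegs still at the rear, and its lip is above the funnel mouth. I'll continue in small releases.

Emit:
{"fn": "arm_command", "kwargs": {"offset": [[0,0,0],[0,0,0]], "spin": [0,0], "newtons": 22}}

```text
clock: 11.2
tcp_pos: [0.6166, 0.1468, 0.3158]
orientation: [-3.142, 0.0, -2.852]
force: [-0.4, -0.7, -1.8]
opening: 0.0179
grasp_force: 22.0
```

```bash
python3 -c "
from h import *
tilt()"
```

```text
11.2 {'handle': 51.9, 'floor': 18.0, 'brown_px': 1060} F [-0.4 -0.7 -1.8] M [ 0.16 -0.17 -0.01]
```

Emit:
{"fn": "arm_command", "kwargs": {"offset": [[0,0,0],[0,0,0]], "spin": [0,0], "newtons": 18}}

```text
clock: 11.5
tcp_pos: [0.6166, 0.1467, 0.3158]
orientation: [-3.142, 0.0, -2.852]
force: [-0.0, -0.3, -0.6]
opening: 0.0174
grasp_force: 18.0
```

```bash
python3 - <<'E'
from h import *
tilt()
f=arm.grab_frame("wrist");g=arm.grab_frame("side")
C=np.hstack([f["image"][:260,100:420],cv2.resize(g["image"][120:250,180:310],None,fx=2,fy=2)])[...,::-1]
cv2.imwrite("pics/w4.png",C)
E
```

```text
11.5 {'handle': 51.8, 'floor': 18.0, 'brown_px': 820} F [-0.  -0.3 -0.6] M [ 0.19 -0.17  0.03]
```

View pics/w4.png

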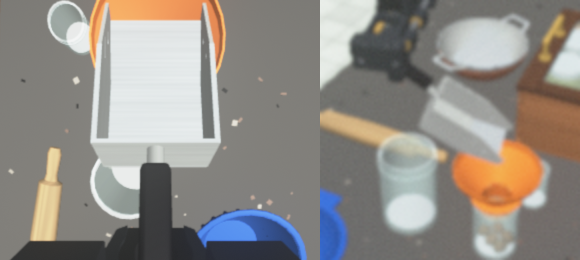

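Wrist view: the scoop is empty. Side view: the nutmegs are in the jar, around (495,245), with the jar and funnel still upright. I'll grip firmly, rise and carry the scoop back.

Emit:
{"fn": "arm_command", "kwargs": {"offset": [[0,0,0],[0,0,0],[0,0,-1],[0,0,-3],[0,0,-5],[0.2,1,-6],[0.7,3,-6],[1.4,6,-6],[2.3,10,-6],[3.3,14,-6],[4.2,18,-6],[5.2,22,-6],[6,25,-6],[6.4,27,-6],[6.5,27.5,-6],[6.5,27.5,-6]], "spin": [0,0,0,0,0,0,0,0,0,0,0,0,0,0,0,0], "newtons": 60}}

```text
clock: 13.65
tcp_pos: [0.4759, 0.3916, 0.3754]
orientation: [-3.141, -0.0, -2.852]
force: [0.4, -0.2, -2.0]
opening: 0.0171
grasp_force: 60.0
```

Emit:
{"fn": "arm_command", "kwargs": {"offset": [[0,0,2],[0,0,6],[0,0,10],[0,0,14],[0,0,18],[0,0,21],[0,0,22.5],[0,0,22.5],[0,0,22.5]], "spin": [0,0,0,0,0,0,0,0,0]}}

```text
clock: 14.78
tcp_pos: [0.4769, 0.3922, 0.1521]
orientation: [3.141, 0.002, -2.853]
force: [-0.3, -0.2, -1.5]
opening: 0.0176
grasp_force: 60.0
```

```bash
python3 - <<'E'
from h import *
tilt();print(arm.get_state()["tcp_pos"])
f=arm.grab_frame("wrist");g=arm.grab_frame("side")
C=np.hstack([f["image"][:260,100:420],cv2.resize(g["image"][200:380,130:310],(260,260))])[...,::-1]
D=cv2.resize(g["image"][180:260,235:305],None,fx=3.25,fy=3.25)[...,::-1]
cv2.imwrite("pics/w5.png",np.hstack([C,D[:260]]))
E
```

```text
14.775 {'handle': 51.6, 'floor': 18.0, 'brown_px': 0} F [-0.3 -0.2 -1.5] M [ 0.15 -0.22  0.  ]
[0.47702096 0.39244198 0.15255844]
```

View pics/w5.png

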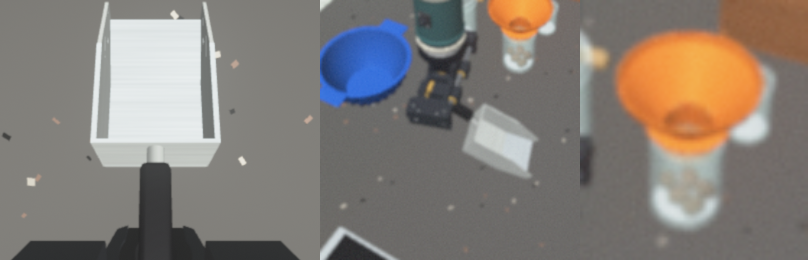

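The jar holds the nutmegs and stands with the funnel in it. I'll lower the scoop so the lip touches and it turns back flat in a lighter grip.

Emit:
{"fn": "arm_command", "kwargs": {"offset": [[0,0,1.2],[0,0,2.4],[0,0,3.2],[-0.4,0,3.8],[-0.8,0,4.4],[-1.2,0,5],[-1.6,0,5.6],[-2,0,6.2],[-2.4,0,6.8],[-2.8,0,7.4],[-3.2,0,8],[-3.5,0,8.6],[-3.8,0,9.2],[-4.1,0,9.8],[-4.4,0,10.4],[-4.7,0,11],[-4.9,0,11.5],[-5,0,11.9],[-5,0,12.1],[-5,0,12.1]], "spin": [0,0,0,0,0,0,0,0,0,0,0,0,0,0,0,0,0,0,0,0], "newtons": 28}}

```text
clock: 17.42
tcp_pos: [0.5245, 0.4064, 0.0302]
orientation: [3.141, 0.002, -2.852]
force: [1.9, 0.9, 1.7]
opening: 0.0175
grasp_force: 28.0
```

```bash
python3 -c "
from h import *
tilt();print(arm.get_state()['tcp_pos'])"
```

```text
17.425 {'handle': 22.5, 'floor': -0.1, 'brown_px': 0} F [1.9 0.9 1.7] M [ 0.08 -0.21  0.05]
[0.52442779 0.406358   0.03019066]
```

Emit:
{"fn": "arm_command", "kwargs": {"offset": [[0,0,0],[0,0,0.1],[0,0,0.1],[0,0,0.1]], "spin": [0,0,0,0], "newtons": 4}}

```text
clock: 17.98
tcp_pos: [0.5243, 0.4063, 0.0291]
orientation: [3.141, 0.001, -2.852]
force: [3.2, 0.9, 2.4]
opening: 0.018
grasp_force: 4.0
```

Emit:
{"fn": "arm_command", "kwargs": {"offset": [[0,0,0],[0,0,0],[0,0,0],[0,0,0],[0,0,-1],[0,0,-4],[0,0,-8],[0,0,-13],[0,0,-18],[0,0,-23],[0,0,-25],[0,0,-25]], "spin": [0,0,0,0,0,0,0,0,0,0,0,0], "hand": 1}}

```text
clock: 19.48
tcp_pos: [0.5245, 0.4065, 0.2805]
orientation: [3.14, 0.003, -2.852]
force: [0.3, -0.2, 0.7]
opening: 0.088
grasp_force: 0.0
```

```bash
python3 - <<'E'
from h import *
s=arm.get_state();print(s["tcp_pos"].round(4),s["orientation"].round(3))
g=arm.grab_frame("side");f=arm.grab_frame("wrist");sc=arm.grab_frame("scene")
P=cloud(f,tool(s));m=(f["depth"]>0)&(P[...,2]>.035)&(P[...,2]<.05)&(abs(P[...,1]-.38)<.1)&(abs(P[...,0]-.43)<.06)
q=P[m];print("wall top z",len(q),np.percentile(q[:,2],[5,50,95]).round(3))
v,u=np.mgrid[:384,:512];V=f["image"].max(2)
fl=(f["depth"]>0)&(P[...,2]<.02)&(P[...,2]>-.01)&(V>170)&(abs(P[...,0]-.42)<.03)&(abs(P[...,1]-.375)<.025)
q=P[fl];A=np.c_[q[:,:2],np.ones(len(q))];print("floor slope deg",len(q),np.degrees(np.linalg.lstsq(A,q[:,2],rcond=None)[0][:2]).round(1),q[:,2].mean())
# lid & brass per view
for n,h in(("side",g),("scene",sc)):
    P=cloud(h);hsv=cv2.cvtColor(h["image"],cv2.COLOR_RGB2HSV)
    gold=(hsv[...,0]>15)&(hsv[...,0]<32)&(hsv[...,1]>110)&(P[...,1]<-.1)&(P[...,2]>.172)&(P[...,2]<.21)&(P[...,0]>.4)&(P[...,0]<.7)&(h["depth"]>0)
    q=P[gold];c=q[:,:2].mean(0);w=np.linalg.svd(q[:,:2]-c,full_matrices=False)[2][0]
    print(n,len(q),"bar",q.mean(0).round(4),"med",np.median(q,0).round(4),"dir",w.round(3),np.percentile(q[:,1],[2,98]).round(3))
a=cv2.resize(g["image"],(520,390));b=sc["image"][130:325,90:360]
C=np.zeros((390,790,3),np.uint8);C[:,:520]=a;C[:195,520:]=b;C[195:,520:]=f["image"][:195,120:390]
cv2.imwrite("pics/all6.png",C[...,::-1])
E
```

```text
[0.5245 0.4065 0.2805] [ 3.140e+00  3.000e-03 -2.852e+00]
wall top z 634 [0.037 0.044 0.046]
floor slope deg 1463 [0.  0.2] 0.00496807881658927
side 45 bar [ 0.5474 -0.2693  0.1815] med [ 0.5472 -0.2704  0.1824] dir [-0.095  0.995] [-0.32  -0.226]
scene 97 bar [ 0.5562 -0.2749  0.181 ] med [ 0.5564 -0.2738  0.1814] dir [-0.103  0.995] [-0.321 -0.229]
```

View pics/all6.png

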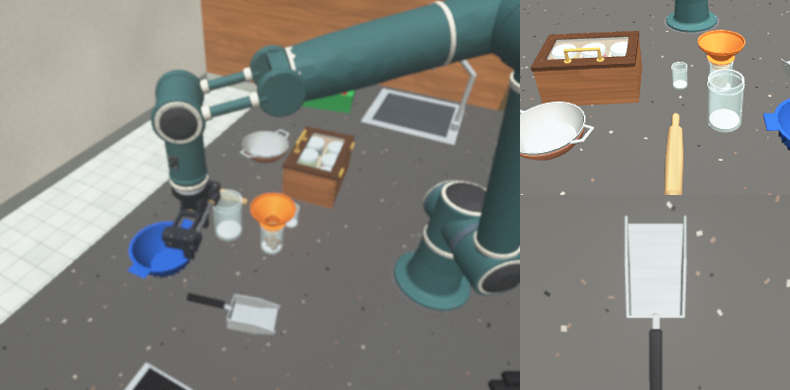

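The scoop lies flat on the counter: its floor slope is about 0° and its wall tops are at 44 mm. The jar and funnel stand as they were, and the other things haven't moved. Next I'll go above the lid bar.

Emit:
{"fn": "arm_command", "kwargs": {"offset": [[0.5,-2,0],[1.5,-6,0],[2.8,-11,0],[4.1,-16,0],[5.4,-21,0],[6.6,-26,0],[7.9,-31,0],[9.2,-36,0],[10.4,-41,0],[11.7,-46,0],[13,-51,0],[14.3,-56,0],[15.5,-61,0],[16.4,-64.5,0],[16.8,-65.9,0],[16.8,-65.9,0],[16.8,-65.9,0]], "spin": [0.08,0.22,0.36,0.5,0.64,0.78,0.92,1.06,1.2,1.34,1.48,1.6,1.7,1.76,1.76,1.76,1.76]}}

```text
clock: 21.75
tcp_pos: [0.5506, -0.272, 0.278]
orientation: [-3.141, -0.001, 1.672]
force: [-0.1, -0.4, 0.1]
opening: 0.088
grasp_force: 0.0
```

```bash
python3 - <<'E'
from h import *
s=arm.get_state();f=arm.grab_frame("wrist");T=tool(s);print(s["tcp_pos"].round(4),s["orientation"].round(3))
P=cloud(f,T);hsv=cv2.cvtColor(f["image"],cv2.COLOR_RGB2HSV)
g=(f["depth"]>0)&(hsv[...,1]>90)&(P[...,2]>.17)&(P[...,2]<.195)&(abs(P[...,0]-.552)<.04)&(abs(P[...,1]+.273)<.08)
q=P[g];c=q[:,:2].mean(0);w=np.linalg.svd(q[:,:2]-c,full_matrices=False)[2][0];w*=np.sign(w[1])
print(len(q),"bar",q.mean(0).round(4),"dir",w.round(3),"y",np.percentile(q[:,1],[1,99]).round(3),"x",np.percentile(q[:,0],[1,99]).round(3),"z",np.percentile(q[:,2],[5,95]).round(3))
t=(q[:,:2]-c)@w;print("end-mid",(c+w*np.percentile(t,[1,99]).mean()).round(4),np.ptp(np.percentile(t,[1,99])).round(3))
E
```

```text
[ 0.5506 -0.272   0.278 ] [-3.141e+00 -1.000e-03  1.672e+00]
1033 bar [ 0.5523 -0.2697  0.1814] dir [-0.098  0.995] y [-0.32  -0.225] x [0.544 0.561] z [0.179 0.183]
end-mid [ 0.5526 -0.2726] 0.095
```

Emit:
{"fn": "arm_command", "kwargs": {"offset": [[0.1,0.1,2],[0.1,0.1,5],[0.1,0.1,8],[0.1,0.1,10.5],[0.1,0.1,11.8],[0.1,0.1,11.9],[0.1,0.1,11.9]], "spin": [0,0,0,0,0,0,0]}}

```text
clock: 22.68
tcp_pos: [0.5522, -0.2725, 0.1606]
orientation: [3.14, 0.001, 1.671]
force: [0.2, -0.1, 0.1]
opening: 0.0883
grasp_force: 0.0
```

Emit:
{"fn": "arm_command", "kwargs": {"offset": [[0,0,0],[0,0,0],[0,0,0],[0,0,0],[0,0,0],[0,0,0],[0,0,0]], "spin": [0,0,0,0,0,0,0], "hand": -1, "newtons": 25}}

```text
clock: 23.55
tcp_pos: [0.5516, -0.2724, 0.1596]
orientation: [-3.141, -0.0, 1.671]
force: [-0.9, -0.1, -0.5]
opening: 0.0199
grasp_force: 0.0
```

Emit:
{"fn": "arm_command", "kwargs": {"offset": [[0,0,0],[0,0,0],[0,0,0],[0,0,0]], "spin": [0,0,0,0]}}

```text
clock: 24.05
tcp_pos: [0.5527, -0.2723, 0.1601]
orientation: [3.139, 0.0, 1.671]
force: [5.0, 1.1, -0.3]
opening: 0.0084
grasp_force: 24.8
```

```bash
python3 - <<'E'
import numpy as np
r=np.hypot(172,50);a0=np.arctan2(50,172)
for t in np.radians(np.linspace(0,60,17)):
    print(round(np.degrees(t),1),"dy",round((r*np.cos(a0+t)-172)/10,2),"dz",round(-(r*np.sin(a0+t)-50)/10,2))
E
```

```text
0.0 dy 0.0 dz -0.0
3.7 dy -0.36 dz -1.11
7.5 dy -0.8 dz -2.2
11.2 dy -1.31 dz -3.26
15.0 dy -1.88 dz -4.28
18.8 dy -2.52 dz -5.26
22.5 dy -3.22 dz -6.2
26.3 dy -3.99 dz -7.09
30.0 dy -4.8 dz -7.93
33.8 dy -5.68 dz -8.71
37.5 dy -6.6 dz -9.44
41.2 dy -7.57 dz -10.1
45.0 dy -8.57 dz -10.7
48.8 dy -9.62 dz -11.23
52.5 dy -10.7 dz -11.69
56.2 dy -11.8 dz -12.08
60.0 dy -12.93 dz -12.4
```

Emit:
{"fn": "arm_command", "kwargs": {"offset": [[0,-0.1,-0.5],[0,-0.4,-1.1],[0,-0.8,-2.2],[0,-1.3,-3.3],[0,-1.9,-4.3],[0,-2.5,-5.3],[0,-3.2,-6.2],[0,-4,-7.1],[0,-4.4,-7.5],[0,-4.8,-7.9],[0,-4.8,-7.9]], "spin": [0,0,0,0,0,0,0,0,0,0,0]}}

```text
clock: 25.42
tcp_pos: [0.5032, -0.2773, 0.2385]
orientation: [-3.141, -0.0, 1.671]
force: [2.0, -0.9, -2.3]
opening: 0.008
grasp_force: 24.9
```

Emit:
{"fn": "arm_command", "kwargs": {"offset": [[0,-0.4,-0.4],[0,-0.9,-0.8],[0,-1.8,-1.5],[0,-2.8,-2.2],[0,-3.8,-2.8],[0,-4.8,-3.3],[0,-5.9,-3.8],[0,-7,-4.2],[0,-7.6,-4.3],[0,-8.1,-4.5],[0,-8.1,-4.5],[0,-8.1,-4.5],[0,-8.1,-4.5]], "spin": [0,0,0,0,0,0,0,0,0,0,0,0,0]}}

```text
clock: 27.05
tcp_pos: [0.4206, -0.2853, 0.2806]
orientation: [-3.136, -0.002, 1.67]
force: [-2.2, -6.8, -16.0]
opening: 0.0077
grasp_force: 26.0
```

```bash
python3 - <<'E'
from h import *
s=arm.get_state();print(s["tcp_pos"].round(4),s["opening"],s["grasp_force"],s["force"].round(1),abs(s["joint_velocities"]).max())
# from arm: bar position vs hinge
b=s["tcp_pos"]+np.array([0,0,.0187]);ex=np.array([np.cos(.099),np.sin(.099)])
h=np.array([.5525,-.2725])-.172*ex;r=(b[:2]-h)@ex;z=b[2]-.128
print("bar r,z",r,z,"radius",np.hypot(r,z),"lid deg",np.degrees(np.arctan2(z,r)-np.arctan2(50,172)))
a=arm.grab_frame("scene");g=arm.grab_frame("side")
# lid plane fit from scene depth
P=cloud(a)[...];m=(a["depth"]>0);L=P-np.r_[h,.128];lx=L[...,:2]@ex;ly=L[...,1]*ex[0]-L[...,0]*ex[1]
for n,f in(("scene",a),("side",g)):
    P=cloud(f);L=P-np.r_[h,.128];lx=L[...,:2]@ex;ly=L[...,1]*ex[0]-L[...,0]*ex[1]
    hs=cv2.cvtColor(f["image"],cv2.COLOR_RGB2HSV)
    k=(f["depth"]>0)&(abs(ly)<.141)&(L[...,2]>.06)&(L[...,2]<.175)&(lx>-.02)&(lx<.12)&(hs[...,1]>90)&(hs[...,2]<140)&(abs(ly)>.1)
    if k.sum()>30:
        q=np.c_[lx[k],L[...,2][k]];q=q-q.mean(0);w=np.linalg.svd(q,full_matrices=False)[2][0];print(n,k.sum(),"lid angle",np.degrees(np.arctan(w[1]/w[0])))
C=np.hstack([a["image"][60:330,60:450],g["image"][60:330,120:500]])[...,::-1]
cv2.imwrite("pics/end.png",C)
E
```

```text
[ 0.4206 -0.2853  0.2806] 0.00769824249589773 25.96300721168518 [ -2.2  -6.8 -16. ] 0.002576986069195149
bar r,z 0.0394359591195891 0.17128894535651373 radius 0.17577001357748326 lid deg 60.82566182414584
scene 662 lid angle 61.97180194351473
side 200 lid angle 60.803527752870735
```

View pics/end.png

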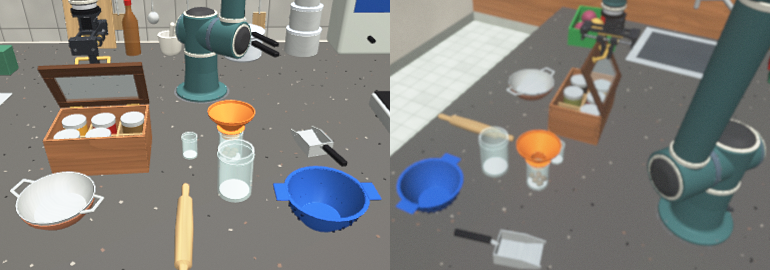

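The lid is at about 61°, but the hand pulls up with 16 N, so I'll ease down about 3 mm.

Emit:
{"fn": "arm_command", "kwargs": {"offset": [[0,0.1,0.1],[0,0.1,0.2],[0,0.1,0.3],[0,0.1,0.3],[0,0.1,0.3],[0,0.1,0.3],[0,0.1,0.3],[0,0.1,0.3]], "spin": [0,0,0,0,0,0,0,0]}}

```text
clock: 28.15
tcp_pos: [0.4235, -0.285, 0.2799]
orientation: [-3.14, -0.001, 1.671]
force: [-1.0, -5.1, -12.2]
opening: 0.0077
grasp_force: 25.6
```

```bash
cat > ang.py <<'E'
from h import *
s=arm.get_state();print(s["clock"],s["tcp_pos"].round(4),s["opening"],s["grasp_force"],s["force"].round(1))
ex=np.array([np.cos(.099),np.sin(.099)]);h=np.array([.5525,-.2725])-.172*ex
for n in("scene","side"):
    f=arm.grab_frame(n);P=cloud(f);L=P-np.r_[h,.128];lx=L[...,:2]@ex;ly=L[...,1]*ex[0]-L[...,0]*ex[1]
    hs=cv2.cvtColor(f["image"],cv2.COLOR_RGB2HSV)
    k=(f["depth"]>0)&(abs(ly)<.141)&(L[...,2]>.06)&(L[...,2]<.175)&(lx>-.02)&(lx<.12)&(hs[...,1]>90)&(hs[...,2]<140)&(abs(ly)>.1)
    q=np.c_[lx[k],L[...,2][k]];q=q-q.mean(0);w=np.linalg.svd(q,full_matrices=False)[2][0];print(n,k.sum(),"lid angle",np.degrees(np.arctan(w[1]/w[0])))
E
python3 ang.py
```

```text
28.15 [ 0.4235 -0.285   0.2799] 0.007658254332211066 25.64847707748413 [ -1.   -5.1 -12.2]
scene 676 lid angle 61.654730136121145
side 205 lid angle 59.885951406358615
```

Emit:
{"fn": "arm_command", "kwargs": {"offset": [[0,0,0.1],[0,0,0.2],[0,0,0.3],[0,0,0.4],[0,0,0.4],[0,0,0.4],[0,0,0.4],[0,0,0.4]], "spin": [0,0,0,0,0,0,0,0]}}

```text
clock: 29.25
tcp_pos: [0.4259, -0.285, 0.2791]
orientation: [3.137, 0.001, 1.671]
force: [2.3, 3.0, 6.4]
opening: 0.0078
grasp_force: 24.2
```

```bash
python3 ang.py
```

```text
29.25 [ 0.4259 -0.285   0.2791] 0.007751759703227579 24.177999794483185 [2.3 3.  6.4]
scene 668 lid angle 60.93159604315985
side 216 lid angle 59.52345354302777
```

Emit:
{"fn": "arm_command", "kwargs": {"offset": [[0,0,0],[0,0,0],[0,0,0],[0,0,0],[0,0,0],[0,0,0],[0,0,0],[0,0,0]], "spin": [0,0,0,0,0,0,0,0]}}

```text
clock: 30.35
tcp_pos: [0.4259, -0.285, 0.2792]
orientation: [3.137, 0.001, 1.671]
force: [2.4, 3.0, 6.8]
opening: 0.0075
grasp_force: 24.2
```

```bash
python3 ang.py; python3 -c "
from rig import arm
print(arm.close_job())"
```

```text
30.35 [ 0.4259 -0.285   0.2792] 0.00747481656808987 24.17821615934372 [2.4 3.  6.8]
scene 672 lid angle 60.88108224719847
side 208 lid angle 59.373954920424985
the job is handed in; nothing more can be done
None
```

Job handed in at 30 s: the scoop emptied into the jar (the five nutmegs in it were not counted singly), jar and funnel still standing, scoop flat on the counter, and the lid held still at about 60°.

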